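# Sort seashells into a two-tier craft stand

### The job

Put the four seashells away in the two-tier wooden stand: lay the flat scallop in the larger bay of its lower tray and the round cockle in the smaller bay, then fit the loose upper tray fully down and level on the four posts, and finally lay the two spiral shells (the long turret and the pointed top shell) in the upper tray, one on each side of its handle. Every shell should lie flat on the tray floor the way up it lies now, and the open jar of beads must be left standing where it is.

Things in the scene. Friction and masses are not known exactly. Their poses are not given: they have to be found in the camera images.
- stand: Fixed plywood lower tray, 200 mm along x, 140 along y, walls 5 thick, 26 high; origin: centre of underside on the desk, z up. Floor at z 6 mm. 6 mm divider, wall-high, along y at x +25 splits it into two bays. At x +-88, y +-58 mm four 16 mm posts rise to z 45, their flat shoulders carry the upper tray; on each an 8 mm steel pin with tapered tip up to z 68.
- large_bay (a point): Centre of the floor of the stand's larger bay (stand x -37 mm, y 0, z 6); axes as the stand's. The bay is 117 mm along x, 130 along y, less the two corner posts.
- small_bay (a point): Centre of the floor of the stand's smaller bay (stand x +61 mm, y 0, z 6); axes as the stand's. The bay is 67 mm along x, 130 along y, less the two corner posts.
- upper_tray: Loose plywood tray, 0.25 kg, 200 mm along x, 140 along y, flat on the desk at the start; origin: centre of underside, z up. 6 mm plate, 13 mm holes at x +-88, y +-58, rim 4 thick up to z 18. Handle bar at the centre, 12 mm along x, 50 along y, z 6 to 52; it balances there. Same when turned half round. Seated: origin 45 mm above the stand's, pins stand 17 mm above its floor.
- scallop: Flat fan-shaped cream scallop shell, 52 mm across, 15 mm high, lying dome up; its edge is upright up to 8 mm. About 30 g. Origin: centre of the underside, z up; a small straight ear (34 mm along y) sticks out to x = -32 mm, the fan opens to +x. Grip across y.
- cockle: Small round ribbed cream cockle shell, a deep dome 36 mm across and 24 mm high, lying dome up; its side is upright up to 12 mm. About 25 g. Origin: centre of the underside, z up; the ribs fan out to +x.
- turret: Long pointed spiral cream shell lying on its side, 60 mm long along its x (point to +x), 24 mm wide and 23 mm high, with a flat tan lip beneath it, so it does not roll. About 30 g. Origin: on the underside, at the middle of its length, z up. Its thick part, x = -26 to +8 mm, is to be gripped across y, best at x = -8 mm.
- top_shell: Squat spiral cream shell standing on its base with the point up: a stepped cone, 40 mm across at the base, 38 mm high; the lowest whorl is 40 mm wide and nearly upright up to 11 mm height. About 35 g. Origin: centre of the underside, z up.
- bead_jar: Small open glass jar of coloured beads, 40 mm diameter, 40 mm high, loose, stands among the shells. Not to be moved. Origin: centre of the underside, z up.
Not all that is in view belongs to the job. What is shaped like the top_shell but purple is not meant. What is shaped like the turret but black is not meant.

How it is judged:
On the way, in this order (a step that is already met when the one before it is completed fails the run):
1. the scallop lies in the larger bay and the cockle in the smaller bay of the lower tray, both released (x of scallop in the frame of stand between -0.078 and 0.003 m and y of scallop in the frame of stand between -0.05 and 0.05 m and z of scallop in the frame of stand between 0.002 and 0.013 m and angle between each of scallop, cockle's own z axis and vertical below 0.3 rad and x of cockle in the frame of stand between 0.042 and 0.081 m and y of cockle in the frame of stand between -0.05 and 0.05 m and z of cockle in the frame of stand between 0.002 and 0.013 m and linear speed of each of scallop, cockle below 0.03 m/s and contact force between each of scallop, cockle and the fingers below 0.05 N), for 0.2 s.
2. the upper tray sits fully down on all four posts, released (horizontal distance between upper_tray and stand below 0.008 m and z of upper_tray in the frame of stand between 0.042 and 0.048 m and angle between the x axis of upper_tray and the x axis of stand, either way round below 0.08 rad and angle between the z axis of upper_tray and the z axis of stand, either way round below 0.04 rad and linear speed of upper_tray below 0.03 m/s and contact force between upper_tray and the fingers below 0.05 N), for 0.2 s.
3. the two spiral shells lie in the upper tray, one on each side of the handle (((x of turret in the frame of upper_tray between 0.015 and 0.088 m and y of turret in the frame of upper_tray between -0.055 and 0.055 m and z of turret in the frame of upper_tray between 0.002 and 0.013 m and angle between each of turret, top_shell's own z axis and vertical below 0.3 rad and x of top_shell in the frame of upper_tray between -0.088 and -0.015 m and y of top_shell in the frame of upper_tray between -0.055 and 0.055 m and z of top_shell in the frame of upper_tray between 0.002 and 0.013 m) or (x of turret in the frame of upper_tray between -0.088 and -0.015 m and y of turret in the frame of upper_tray between -0.055 and 0.055 m and z of turret in the frame of upper_tray between 0.002 and 0.013 m and angle between each of turret, top_shell's own z axis and vertical below 0.3 rad and x of top_shell in the frame of upper_tray between 0.015 and 0.088 m and y of top_shell in the frame of upper_tray between -0.055 and 0.055 m and z of top_shell in the frame of upper_tray between 0.002 and 0.013 m))), for 0.2 s.
At the end, for the whole second after the job is handed in: Scallop flat in the larger, cockle in the smaller lower bay; upper tray down on its posts (8 mm sideways, 3 mm in height, 0.08 rad, half turn allowed); turret and top shell flat in it, centres 15 mm or more to either side of the handle; all way up as at the start (0.3 rad), at rest (x of scallop in the frame of stand between -0.078 and 0.003 m and y of scallop in the frame of stand between -0.05 and 0.05 m and z of scallop in the frame of stand between 0.002 and 0.013 m and angle between each of scallop, cockle's own z axis and vertical below 0.3 rad and x of cockle in the frame of stand between 0.042 and 0.081 m and y of cockle in the frame of stand between -0.05 and 0.05 m and z of cockle in the frame of stand between 0.002 and 0.013 m and horizontal distance between upper_tray and stand below 0.008 m and z of upper_tray in the frame of stand between 0.042 and 0.048 m and angle between the x axis of upper_tray and the x axis of stand, either way round below 0.08 rad and angle between the z axis of upper_tray and the z axis of stand, either way round below 0.04 rad and ((x of turret in the frame of upper_tray between 0.015 and 0.088 m and y of turret in the frame of upper_tray between -0.055 and 0.055 m and z of turret in the frame of upper_tray between 0.002 and 0.013 m and angle between each of turret, top_shell's own z axis and vertical below 0.3 rad and x of top_shell in the frame of upper_tray between -0.088 and -0.015 m and y of top_shell in the frame of upper_tray between -0.055 and 0.055 m and z of top_shell in the frame of upper_tray between 0.002 and 0.013 m) or (x of turret in the frame of upper_tray between -0.088 and -0.015 m and y of turret in the frame of upper_tray between -0.055 and 0.055 m and z of turret in the frame of upper_tray between 0.002 and 0.013 m and angle between each of turret, top_shell's own z axis and vertical below 0.3 rad and x of top_shell in the frame of upper_tray between 0.015 and 0.088 m and y of top_shell in the frame of upper_tray between -0.055 and 0.055 m and z of top_shell in the frame of upper_tray between 0.002 and 0.013 m)) and linear speed of each of upper_tray, scallop, cockle, turret, top_shell below 0.03 m/s); the robot touches nothing.
It fails at once if the bead jar is knocked over or pushed more than 25 mm (distance of bead_jar from where it was at the start of the episode above 0.025 m or angle between bead_jar's own z axis and vertical above 0.4 rad).
It also fails if it takes over 144 s, if anything falls off the work surface, if the arm or the gripper's body presses on something with over 40 N, if the wrist force passes 120 N, or if a joint passes its speed limit or range.

### The arm

A 6-joint arm with a two-finger parallel gripper is mounted at the origin on the work surface. World frame = base frame: x ahead of the robot, y to its left, z up, the work surface at z = 0. Lengths are in m, angles in rad, forces in N, time in s.
With the tool pointing down it reaches from about 0.35 to 0.85 m from the base axis. Payload 8.1 kg.
Tool frame: the origin (TCP) lies at the very end of the fingers, on their centre line; the grasp point (between the pads) lies 19 mm behind it; z points along the fingers, y is the line along which they close (so a half turn about z gives the same grasp; the last joint's range is limited). The gripper opens to 85 mm and grips with 20 to 120 N. Pads are 22 mm wide; open, the fingers measure 114 mm over their backs; the gripper's body (76 mm by 85 mm) begins 54 mm behind the grasp point. The pads swing forward as they close: fully open they stand 13 mm farther back than shut.
Start: joints at [1.027, 0.13, 1.488, -0, 1.523, -0.085], TCP at [0.266, 0.538, 0.231] pointing down, gripper open.
Joint ranges: [-2.96, 2.96], [-0.89, 2.26], [0.02, 2.5], [-1.34, 4.48], [0, 2.73], [-2.66, 2.66]. Speed limits (rad/s): [2.39, 2.39, 2.79, 3.14, 3.14, 3.14].

### API

Orientations are given as a rotation vector (axis times angle).
In Python, from workcell import bot, optics, workorder, finder gives the robot as it stands.
- The arm moves only by the tool servo_tool, never from a script. Its argument "motion" is a list that holds one entry, the list of rows, each a list of 6 numbers: the shift along the tool's x, y, z in mm, then the turn, a rotation vector about the tool's x, y, z in degrees. A call has 1 to 12 rows; each row is the pose to reach, as a shift and turn from the pose commanded when the call began, along the tool's axes at that moment; what a row does not reach only later rows make up. A row lasts 1/12 s, in which the tool goes at most 41.7 mm and 7.16 degrees, less where a joint would pass 70% of its speed; a pose out of reach is approached as far as the arm can. A call with a gripper value outside its range is refused whole. "claw" is the opening, from -1 (shut) to 1 (fully open), set as the call begins (left out, the last holds). The fingers move at their own pace and stop on an object; the grip force is fixed at half the most. Time passes only in rows, so rows that repeat a pose let the fingers close. It gives the time, the measured TCP pose, the force, the opening and the grip force at its end, in the units of the state.
- bot.get_state(): the state, without advancing time (a new reading comes with each control period).
- optics.get_image(name): name is "side" or "top" or "wrist"; returns a dict with "frame" (420x560x3 uint8, blue, green, red), "camera_matrix" (3x3 intrinsics, pixels), "R" (3x3) and "t" (3): a world point X has camera coordinates R X + t. Camera axes: x right, y down, z forward; pixel columns grow to the right and rows downward; lengths in m; the calibration is good to about 2 mm. A picture is of the moment at which its call begins. There is no depth.
- workorder.close_job(): hands the job in; it is judged then, once.
Trained networks look in a picture, given as the dict that the camera call returned (one of the last four; its "shot" number tells which), for a name from the list of things; names that differ only in an ending like _2 or _b are one class to them, and where a whole thing is asked for, a point or a joint stands for the part that bears it (a point fixed in the world has none). Each returns a list of dicts, best first, with "p" (0 to 1); they miss things now and then, are a little off and sometimes report something else, mostly with a low value. They report only what shows in the picture. A call takes as long as a camera call. They do not tell look-alikes from the thing itself.
- finder.regions_of(picture, label): "pixels" (420x560 bool, what is visible of it) and "bbox" ([centre column, centre row, width, height] in pixels, round what is visible of it).
- finder.landmark_of(picture, label): "location" ([column, row] in pixels: a listed point, or the origin of a listed thing).
The state is a dict: "time": time; "joint_pos": joint angles; "joint_vel": joint speeds; "effort": joint torques, N m; "tool_pos": TCP position; "tcp_rot": TCP orientation; "ft_force": force on the tool from outside, world axes, zero at the start; "wrist_torque": the same for the moment, N m; "grip_width": finger opening in m; "finger_force": force on a finger pad.
Only numpy, scipy, OpenCV 4.12 (cv2) and the standard library are available. Lean on these libraries where they do the work, as an engineer would, in place of code of your own. Each camera call takes 0.05 s, during which the arm holds its last target. There are 200 camera calls.

## Working session

There is one attempt and no reset: what is moved stays moved. The work goes in short steps, Python scripts to look and compute and a tool call to move; the robot and the scene stay as the last step left them, time stands still between calls to the robot, and variables do not carry over. Pictures are saved under pics/ and viewed, at most 14 in all, crops included, and the job is handed in when it is done.

Besides the shell and the picture viewer there is one more tool, called after ">>>" as name(argument=value, ...), one argument or row to a line, values as JSON. servo_tool: Moves the arm, as the interface text tells. Its arguments: {"type":"object","properties":{"motion":{"type":"array","items":{"type":"array","items":{"type":"array","items":{"type":"number"}}}},"claw":{"type":"number"}},"required":["motion"]}

```bash
mkdir -p pics
cat > h.py <<'E'
import numpy as np, cv2
from workcell import bot, optics, workorder, finder
from scipy.spatial.transform import Rotation as Ro
def ray(p,uv,z):
    K,R,t=map(np.array,(p["camera_matrix"],p["R"],p["t"]))
    d=R.T@np.linalg.inv(K)@np.array([uv[0],uv[1],1.]); c=-R.T@t
    return c+d*(z-c[2])/d[2]
def proj(p,X):
    K,R,t=map(np.array,(p["camera_matrix"],p["R"],p["t"]))
    q=(K@(R@np.array(X,float).reshape(-1,3).T+t.reshape(3,1))).T
    return q[:,:2]/q[:,2:]
E
python3 - <<'E'
from h import *
s=bot.get_state(); print({k:np.round(v,3) for k,v in s.items()})
ims=[]
for n in("top","side"):
    p=optics.get_image(n); ims.append(p["frame"]); cv2.imwrite(f"pics/{n}0.png",p["frame"])
    print(n,"cam",np.round(-np.array(p["R"]).T@p["t"],3))
    for l in("stand","large_bay","small_bay","upper_tray","scallop","cockle","turret","top_shell","bead_jar"):
        for d in finder.landmark_of(p,l)[:3]:
            if d["p"]>.2: print(l,round(d["p"],2),np.round(d["location"]),np.round(ray(p,d["location"],.006 if "bay" in l else 0)[:2],3))
E
```

```text
{'time': np.float64(0.0), 'joint_pos': array([ 1.027,  0.131,  1.489, -0.   ,  1.523, -0.085]), 'joint_vel': array([-0.001, -0.   ,  0.   , -0.002,  0.   ,  0.   ]), 'effort': array([-2.0000e-03, -5.6937e+01, -5.0056e+01, -1.0000e-03,  1.4000e-02,
        0.0000e+00]), 'tool_pos': array([0.265, 0.537, 0.23 ]), 'tcp_rot': array([-7.140e-01, -3.059e+00,  3.000e-03]), 'ft_force': array([-0.005, -0.16 , -0.479]), 'wrist_torque': array([ 0.03 , -0.026, -0.007]), 'finger_force': np.float64(0.0), 'grip_width': np.float64(0.085)}
top cam [0.517 0.01  0.751]
stand 0.85 [125. 229.] [0.536 0.245]
large_bay 0.92 [124. 254.] [0.493 0.243]
small_bay 0.77 [135. 194.] [0.597 0.227]
small_bay 0.48 [406. 209.] [ 0.573 -0.257]
upper_tray 0.96 [405. 211.] [ 0.57  -0.256]
scallop 0.64 [299. 155.] [ 0.671 -0.063]
cockle 0.62 [302. 241.] [ 0.515 -0.069]
turret 0.88 [246. 193.] [0.602 0.032]
turret 0.78 [349. 100.] [ 0.776 -0.156]
turret 0.65 [132. 197.] [0.593 0.233]
top_shell 0.83 [223. 324.] [0.371 0.072]
top_shell 0.56 [235. 275.] [0.455 0.05 ]
bead_jar 0.77 [292. 287.] [ 0.434 -0.049]
side cam [ 0.155 -0.749  0.627]
stand 0.69 [218. 174.] [0.538 0.235]
large_bay 0.75 [198. 173.] [0.495 0.254]
small_bay 0.62 [239. 168.] [0.588 0.227]
upper_tray 0.55 [355. 295.] [ 0.572 -0.253]
scallop 0.88 [337. 221.] [ 0.669 -0.062]
cockle 0.58 [271. 245.] [ 0.515 -0.062]
turret 0.72 [285. 206.] [0.604 0.037]
top_shell 0.71 [220. 224.] [0.46  0.053]
top_shell 0.53 [177. 232.] [0.373 0.071]
bead_jar 0.86 [237. 256.] [ 0.444 -0.056]
```

View pics/top0.png

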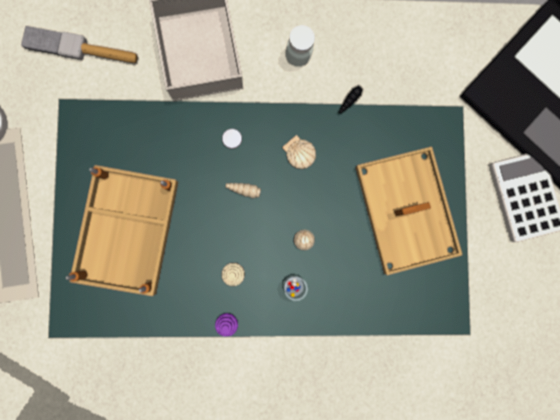

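View pics/side0.png

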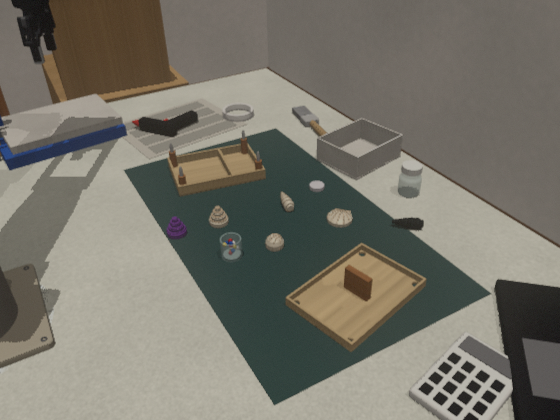

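The top view shows the stand at (125,229), the tray at (405,211), the scallop at (300,154), the cockle at (303,240) and the jar at (295,288).
- **Turret:** the candidates are cream (244,190) and black (350,100). Cream fits the description.
- **Top shell:** the candidates are cream (233,274) and purple (226,324). Cream fits.

The white disc at (232,138) is not part of the job. I'll check the two choices in an enlarged crop and fit the poses.

```bash
cat >> h.py <<'E'
from scipy.optimize import minimize
def hullmask(pts):
    m=np.zeros((420,560),np.uint8); cv2.fillConvexPoly(m,cv2.convexHull(np.round(pts*16).astype(np.int32)),1,shift=4); return m
def box(hx,hy,z0,z1): return [[a*hx,b*hy,z] for a in(-1,1) for b in(-1,1) for z in(z0,z1)]
MOD={"stand":box(.1,.07,0,.026)+[[a*(.088+.002),b*(.058+.002),.066] for a in(-1,1) for b in(-1,1)],
     "upper_tray":box(.1,.07,0,.018)}
def fit(views,model,x0,z=0):
    M=np.array(model)
    T=[hullmask(np.argwhere(m)[:,::-1].astype(float)) for _,m in views]
    def cost(q):
        c,s=np.cos(q[2]),np.sin(q[2]); P=M@np.array([[c,-s,0],[s,c,0],[0,0,1]]).T+[q[0],q[1],z]
        r=0
        for (p,_),t in zip(views,T):
            h=hullmask(proj(p,P)); r+=1-(h&t).sum()/max(1,(h|t).sum())
        return r
    sim=np.array([x0]+[np.array(x0)+d for d in np.diag([.01,.01,.1])])
    o=minimize(cost,x0,method="Nelder-Mead",options=dict(initial_simplex=sim,xatol=1e-5,fatol=1e-5)); return o.x,o.fun
def reg(p,l,uv=None):
    r=finder.regions_of(p,l)
    if uv is not None: r=[d for d in r if np.hypot(*(np.array(d["bbox"][:2])-uv))<25]
    return np.array(r[0]["pixels"]).astype(np.uint8) if r else None
E
python3 - <<'E'
from h import *
P=[optics.get_image(n) for n in("top","side")]
for l,x0 in(("stand",[.537,.24,-.16]),("upper_tray",[.571,-.255,.2])):
    ms=[reg(p,l) for p in P]
    for v in([0],[1],[0,1]):
        q,f=fit([(P[i],ms[i]) for i in v],MOD[l],x0); print(l,v,np.round(q,4),round(f,3))
for l,uv in(("scallop",(300,154)),("cockle",(303,240)),("turret",(244,190)),("top_shell",(233,274)),("bead_jar",(295,288))):
    m=reg(P[0],l,uv)
    if m is None: print(l,None);continue
    pts=np.argwhere(m)[:,::-1].astype(float)
    W=np.array([ray(P[0],u,.008)[:2] for u in pts]); c=W.mean(0); w,V=np.linalg.eigh(np.cov(W.T))
    print(l,"centroid",np.round(c,4),"major",np.round(V[:,1],2),np.round(np.sqrt(w)*4,3),"rect",cv2.minAreaRect(W.astype(np.float32)))
f=P[0]["frame"][120:350,200:380]; cv2.imwrite("pics/crop1.png",cv2.resize(f,None,fx=2.6,fy=2.6,interpolation=cv2.INTER_CUBIC))
E
```

```text
stand [0] [ 0.533   0.2387 -0.1707] 0.02
stand [1] [ 0.5347  0.2432 -0.187 ] 0.035
stand [0, 1] [ 0.5335  0.2391 -0.1703] 0.066
upper_tray [0] [ 0.5706 -0.2575  0.2525] 0.009
upper_tray [1] [ 0.5733 -0.2558  0.2528] 0.011
upper_tray [0, 1] [ 0.5712 -0.2568  0.2537] 0.035
scallop centroid [ 0.6734 -0.0633] major [-0.75 -0.66] [0.052 0.063] rect ((0.6746762990951538, -0.06321638822555542), (0.0616341196000576, 0.051237836480140686), 26.250444412231445)
cockle centroid [ 0.5177 -0.0698] major [0.09 1.  ] [0.035 0.036] rect ((0.5181265473365784, -0.0700722262263298), (0.03380673751235008, 0.03359033539891243), 89.89875030517578)
turret centroid [0.606  0.0349] major [0.22 0.97] [0.023 0.062] rect ((0.6067997813224792, 0.03830278664827347), (0.060555290430784225, 0.02286701649427414), 77.72923278808594)
top_shell centroid [0.4566 0.0547] major [-0.55  0.84] [0.038 0.04 ] rect ((0.45696818828582764, 0.0546780601143837), (0.03646598756313324, 0.03656546398997307), 0.4282974898815155)
bead_jar centroid [ 0.4329 -0.0553] major [-0.79 -0.62] [0.04  0.046] rect ((0.43324515223503113, -0.05567227303981781), (0.04050842300057411, 0.041647884994745255), 89.84371948242188)
```

View pics/crop1.png

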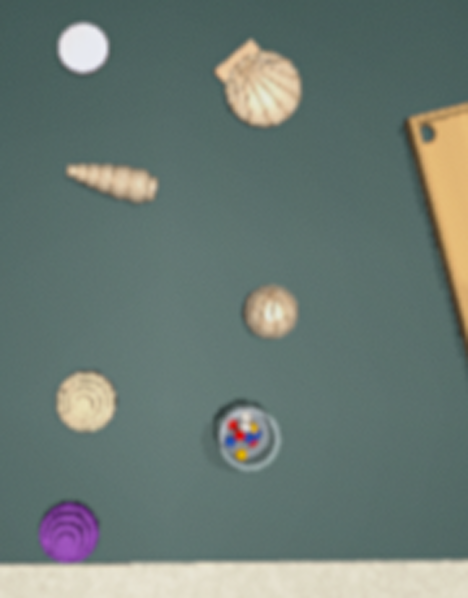

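Confirmed: the cream turret and cream top shell are the ones meant. The scallop's ear points up-left, so its +x is about (-0.75,-0.66). I'll write a planner and go to the scallop first.

```bash
cat >> h.py <<'E'
def plan(x,y,zs,ang,base=None):
    """shift (mm, tool axes) and turn (deg about tool z) to x,y, each z, fingers closing along world angle ang (deg)"""
    s=bot.get_state(); p=np.array(s["tool_pos"]); R=Ro.from_rotvec(s["tcp_rot"]).as_matrix()
    cur=np.degrees(np.arctan2(R[1,1],R[0,1])); dj1=np.degrees(np.arctan2(y,x)-np.arctan2(p[1],p[0])); j6=np.degrees(s["joint_pos"][5])
    rz=[-(ang+k*180-cur) for k in range(-4,5)]; rz=min([r for r in rz if abs(j6+dj1+r)<145],key=abs)
    for z in zs: print("z",z,"shift",np.round(R.T@(np.array([x,y,z])-p)*1e3,1),"rz",round(rz,1))
    # tilt remaining
    t=R.T@np.array([0,0,-1]); print("tilt deg",np.round(np.degrees([-t[1],t[0]]),2),"tcp",np.round(p,4),"cur",round(cur,1),"j6",round(j6),"dj1",round(dj1))
E
python3 -c "
from h import *
plan(.671,-.064,[.231,.08,.0],131.3)"
```

```text
z 0.231 shift [-6.300e+02 -3.602e+02  3.000e-01] rz -67.6
z 0.08 shift [-630.  -360.2  151.3] rz -67.6
z 0.0 shift [-630.  -360.2  231.3] rz -67.6
tilt deg [-0.  0.] tcp [0.2657 0.538  0.2313] cur 63.7 j6 -5 dj1 -69
```

>>> servo_tool(
  motion=[
    [[-630,-360,0,0,0,-67.6],[-630,-360,0,0,0,-67.6],[-630,-360,0,0,0,-67.6],[-630,-360,0,0,0,-67.6],[-630,-360,0,0,0,-67.6],[-630,-360,0,0,0,-67.6],[-630,-360,0,0,0,-67.6],[-630,-360,0,0,0,-67.6],[-630,-360,0,0,0,-67.6],[-630,-360,0,0,0,-67.6],[-630,-360,0,0,0,-67.6],[-630,-360,0,0,0,-67.6]],
  ],
  claw=1,
)

```text
time: 2.55
tool_pos: [0.5266, 0.1514, 0.2316]
tcp_rot: [-1.113, 2.937, -0.0]
ft_force: [0.7, 1.1, 0.7]
grip_width: 0.0853
finger_force: 0.0
```

```bash
python3 -c "
from h import *
plan(.671,-.064,[.231,.08,.0],131.3)"
```

```text
z 0.231 shift [  34.6 -257.     0.7] rz 0.2
z 0.08 shift [  34.7 -257.   151.7] rz 0.2
z 0.0 shift [  34.8 -257.   231.7] rz 0.2
tilt deg [-0.01  0.04] tcp [0.5266 0.1514 0.2316] cur 131.5 j6 -121 dj1 -21
```

>>> servo_tool(
  motion=[
    [[35,-240,0,0,0,0],[35,-240,0,0,0,0],[35,-240,0,0,0,0],[35,-240,0,0,0,0],[35,-240,0,0,0,0],[35,-240,0,0,0,0],[35,-240,90,0,0,0],[35,-240,90,0,0,0],[35,-240,90,0,0,0],[35,-240,90,0,0,0],[35,-240,90,0,0,0],[35,-240,90,0,0,0]],
  ],
)

```text
time: 3.55
tool_pos: [0.6597, -0.05, 0.1449]
tcp_rot: [-1.108, 2.936, -0.003]
ft_force: [1.4, -0.3, 0.4]
grip_width: 0.0856
finger_force: 0.0
```

Run:
```python
from h import *
plan(.671,-.064,[.08,.0],131.3)
p=optics.get_image("wrist"); cv2.imwrite("pics/w1.png",p["frame"])
print(bot.get_state()["joint_vel"].round(3), "cam",np.round(-np.array(p["R"]).T@p["t"],3))
for d in finder.landmark_of(p,"scallop")[:1]: print(d["p"],d["location"],ray(p,d["location"],0))
m=reg(p,"scallop")
if m is not None:
    W=np.array([ray(p,u,.004)[:2] for u in np.argwhere(m)[:,::-1]]); w,V=np.linalg.eigh(np.cov(W.T)); print(W.mean(0),V[:,1],np.sqrt(w)*4)
```

```text
z 0.08 shift [  0.9 -17.7  64.9] rz 0.1
z 0.0 shift [  1.2 -17.5 144.9] rz 0.1
tilt deg [-0.2   0.16] tcp [ 0.6597 -0.05    0.1449] cur 131.4 j6 -140 dj1 -1
[-0.001 -0.004  0.001 -0.002 -0.007  0.001] cam [ 0.597 -0.105  0.287]
0.81 [258.5, 191.6] [ 0.67563897 -0.06808278  0.        ]
[ 0.67478214 -0.06470238] [-0.81181759 -0.58391113] [0.05090584 0.05909443]
```

View pics/w1.png

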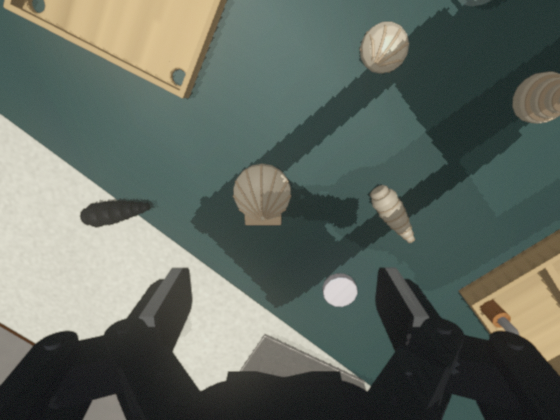

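The wrist view shows the scallop at (262,195) with its ear toward the gripper, square between the fingers. I'll grasp it.

>>> servo_tool(
  motion=[
    [[1,-18,65,0,0,0],[1,-18,65,0,0,0],[1,-18,100,0,0,0],[1,-18,125,0,0,0],[1,-18,138,0,0,0],[1,-18,144,0,0,0],[1,-18,144,0,0,0],[1,-18,144,0,0,0]],
  ],
)

```text
time: 4.37
tool_pos: [0.6706, -0.0646, -0.0006]
tcp_rot: [-1.108, 2.937, -0.002]
ft_force: [0.9, 0.7, -0.2]
grip_width: 0.0852
finger_force: 0.0
```

>>> servo_tool(
  motion=[
    [[0,0,0,0,0,0],[0,0,0,0,0,0],[0,0,0,0,0,0],[0,0,0,0,0,0],[0,0,0,0,0,0],[0,0,0,0,0,0],[0,0,-15,0,0,0],[0,0,-40,0,0,0],[0,0,-80,0,0,0],[0,0,-120,0,0,0],[0,0,-140,0,0,0],[0,0,-140,0,0,0]],
  ],
  claw=-1,
)

```text
time: 5.37
tool_pos: [0.6735, -0.0652, 0.1471]
tcp_rot: [-1.104, 2.929, -0.01]
ft_force: [0.9, -0.3, -0.6]
grip_width: 0.0482
finger_force: 61.9
```

Run:
```python
from h import *
c,s=np.cos(-.171),np.sin(-.171)
O=np.array([.534,.240]); R=np.array([[c,-s],[s,c]]); L=O+R@[-.037,0]; S=O+R@[.061,0]; print(L,S)
plan(*L,[.14],80.2)
```

```text
[0.49753964 0.24629621] [0.59411032 0.22961976]
z 0.14 shift [-73.4 350.2   4.2] rz 51.1
tilt deg [-0.58  0.46] tcp [ 0.6735 -0.0652  0.1471] cur 131.3 j6 -141 dj1 32
```

>>> servo_tool(
  motion=[
    [[-20,90,0,0,0,12],[-40,180,0,0,0,24],[-55,265,0,0,0,36],[-73,350,0,0,0,51],[-73,350,0,0,0,51],[-73,350,0,0,0,51],[-73,350,0,0,0,51],[-73,350,0,0,0,51],[-73,350,0,0,0,51],[-73,350,0,0,0,51],[-73,350,0,0,0,51],[-73,350,0,0,0,51]],
  ],
)

```text
time: 6.37
tool_pos: [0.493, 0.2464, 0.1376]
tcp_rot: [0.264, 3.13, -0.001]
ft_force: [-0.6, -0.2, -1.5]
grip_width: 0.0483
finger_force: 62.0
```

Run:
```python
from h import *
plan(.4975,.2463,[.05,.007],80.2)
p=optics.get_image("wrist"); cv2.imwrite("pics/w2.png",p["frame"])
for l in("large_bay","small_bay","stand"):
  for d in finder.landmark_of(p,l)[:1]: print(l,d["p"],d["location"],ray(p,d["location"],.006))
```

```text
z 0.05 shift [-4.4  0.7 87.6] rz 0.2
z 0.007 shift [ -4.4   0.7 130.6] rz 0.2
tilt deg [-0.02  0.02] tcp [0.493  0.2464 0.1376] cur 80.4 j6 -59 dj1 0
large_bay 0.77 [284.4, 201.3] [0.49851118 0.24499885 0.006     ]
stand 0.95 [286.8, 235.9] [0.5320211  0.24162408 0.006     ]
```

View pics/w2.png

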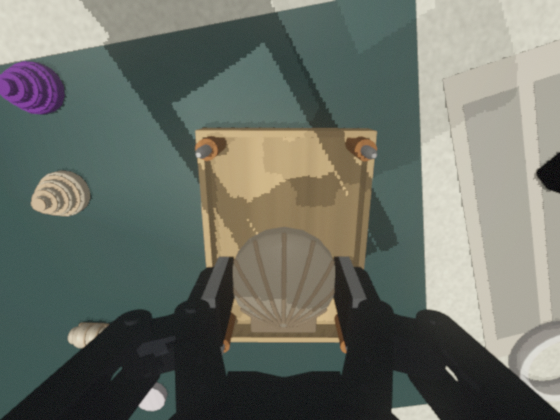

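The scallop is held squarely above the large bay. I'll lower and release it.

>>> servo_tool(
  motion=[
    [[-4,1,35,0,0,0],[-4,1,70,0,0,0],[-4,1,100,0,0,0],[-4,1,118,0,0,0],[-4,1,126,0,0,0],[-4,1,130,0,0,0],[-4,1,130,0,0,0],[-4,1,130,0,0,0],[-4,1,130,0,0,0]],
  ],
)

```text
time: 7.32
tool_pos: [0.4985, 0.2472, 0.0089]
tcp_rot: [0.266, 3.128, 0.002]
ft_force: [-0.1, 0.6, -0.7]
grip_width: 0.0484
finger_force: 62.0
```

>>> servo_tool(
  motion=[
    [[0,0,0,0,0,0],[0,0,0,0,0,0],[0,0,0,0,0,0],[0,0,0,0,0,0],[0,0,-10,0,0,0],[0,0,-40,0,0,0],[0,0,-80,0,0,0],[0,0,-120,0,0,0],[0,0,-130,0,0,0],[0,0,-130,0,0,0],[0,0,-130,0,0,0]],
  ],
  claw=0.5,
)

```text
time: 8.23
tool_pos: [0.4979, 0.2473, 0.1391]
tcp_rot: [0.265, 3.128, 0.002]
ft_force: [0.2, -0.2, -0.4]
grip_width: 0.0641
finger_force: 0.0
```

Run:
```python
from h import *
plan(.517,-.069,[.14,.07,.001],95)
```

```text
z 0.14 shift [ -72.  -308.5   -1.2] rz -14.7
z 0.07 shift [ -71.8 -308.7   68.8] rz -14.7
z 0.001 shift [ -71.7 -308.8  137.8] rz -14.7
tilt deg [0.09 0.15] tcp [0.4979 0.2473 0.1391] cur 80.3 j6 -59 dj1 -34
```

>>> servo_tool(
  motion=[
    [[-18,-77,0,0,0,-4],[-36,-154,0,0,0,-8],[-54,-231,0,0,0,-12],[-72,-309,0,0,0,-15],[-72,-309,0,0,0,-15],[-72,-309,0,0,0,-15],[-72,-309,0,0,0,-15],[-72,-309,0,0,0,-15],[-72,-309,0,0,0,-15],[-72,-309,40,0,0,-15],[-72,-309,40,0,0,-15],[-72,-309,40,0,0,-15]],
  ],
  claw=0.8,
)

```text
time: 9.23
tool_pos: [0.5127, -0.0688, 0.0939]
tcp_rot: [0.145, -3.131, -0.004]
ft_force: [-0.5, 0.1, -0.1]
grip_width: 0.077
finger_force: 0.0
```

Run:
```python
from h import *
p=optics.get_image("wrist")
for l in("cockle","bead_jar"):
  for d in finder.landmark_of(p,l)[:1]: print(l,d["p"],d["location"],ray(p,d["location"],0))
plan(.517,-.069,[.07,.001],95)
p=optics.get_image("top")
m=reg(p,"scallop")
if m is not None: print("scallop",ray(p,np.argwhere(m)[:,::-1].mean(0),.01))
```

```text
cockle 0.75 [280.7, 217.4] [ 5.18735091e-01 -7.13112430e-02 -2.77555756e-17]
bead_jar 0.58 [315.3, 107.8] [ 0.4347732  -0.05452382  0.        ]
z 0.07 shift [-0.5  0.3 28.4] rz 0.4
z 0.001 shift [-0.5  0.3 97.4] rz 0.4
tilt deg [-0.01  0.04] tcp [ 0.5165 -0.0694  0.0984] cur 95.4 j6 -109 dj1 0
scallop [0.50210689 0.24554973 0.01      ]
```

>>> servo_tool(
  motion=[
    [[-1,1,35,0,0,0],[-1,1,65,0,0,0],[-1,1,87,0,0,0],[-1,1,97,0,0,0],[-1,1,97,0,0,0],[-1,1,97,0,0,0]],
  ],
)

```text
time: 9.98
tool_pos: [0.5175, -0.0687, 0.0012]
tcp_rot: [-0.146, 3.138, -0.0]
ft_force: [-0.2, -0.3, 0.4]
grip_width: 0.0769
finger_force: 0.0
```

>>> servo_tool(
  motion=[
    [[0,0,0,0,0,0],[0,0,0,0,0,0],[0,0,0,0,0,0],[0,0,0,0,0,0],[0,0,0,0,0,0],[0,0,0,0,0,0],[0,0,-15,0,0,0],[0,0,-50,0,0,0],[0,0,-90,0,0,0],[0,0,-135,0,0,0],[0,0,-135,0,0,0],[0,0,-135,0,0,0]],
  ],
  claw=-1,
)

```text
time: 10.98
tool_pos: [0.5201, -0.0694, 0.1404]
tcp_rot: [-0.145, 3.13, -0.004]
ft_force: [-0.3, 0.4, -0.4]
grip_width: 0.033
finger_force: 60.1
```

Run:
```python
from h import *
plan(.5945,.230,[.138],80.2)
```

```text
z 0.138 shift [-101.8  291.3    2.4] rz 15.1
tilt deg [-0.16  0.49] tcp [ 0.5201 -0.0694  0.1404] cur 95.3 j6 -109 dj1 29
```

>>> servo_tool(
  motion=[
    [[-25,73,0,0,0,4],[-50,146,0,0,0,8],[-75,219,0,0,0,12],[-101,291,0,0,0,15],[-101,291,0,0,0,15],[-101,291,0,0,0,15],[-101,291,0,0,0,15],[-101,291,0,0,0,15],[-101,291,0,0,0,15],[-101,291,0,0,0,15],[-101,291,0,0,0,15],[-101,291,0,0,0,15]],
  ],
)

```text
time: 11.98
tool_pos: [0.5901, 0.2291, 0.1346]
tcp_rot: [-0.267, -3.129, 0.001]
ft_force: [0.2, -0.3, -0.0]
grip_width: 0.0327
finger_force: 60.1
```

Run:
```python
from h import *
plan(.5945,.230,[.05,.008],80.2)
```

```text
z 0.05 shift [-4.3  1.8 84.5] rz 0.0
z 0.008 shift [ -4.3   1.8 126.5] rz 0.0
tilt deg [-0.05 -0.06] tcp [0.5901 0.2291 0.1346] cur 80.2 j6 -64 dj1 0
```

>>> servo_tool(
  motion=[
    [[-4,2,35,0,0,0],[-4,2,70,0,0,0],[-4,2,100,0,0,0],[-4,2,118,0,0,0],[-4,2,127,0,0,0],[-4,2,127,0,0,0],[-4,2,127,0,0,0],[-4,2,127,0,0,0]],
  ],
)

```text
time: 12.65
tool_pos: [0.5953, 0.2308, 0.009]
tcp_rot: [0.267, 3.129, 0.0]
ft_force: [0.2, -0.5, -0.8]
grip_width: 0.0332
finger_force: 63.1
```

>>> servo_tool(
  motion=[
    [[0,0,0,0,0,0],[0,0,0,0,0,0],[0,0,0,0,0,0],[0,0,0,0,0,0],[0,0,-10,0,0,0],[0,0,-40,0,0,0],[0,0,-80,0,0,0],[0,0,-120,0,0,0],[0,0,-160,0,0,0],[0,0,-160,0,0,0],[0,0,-160,0,0,0],[0,0,-160,0,0,0]],
  ],
  claw=0.3,
)

```text
time: 13.65
tool_pos: [0.5949, 0.2318, 0.1691]
tcp_rot: [0.265, 3.129, 0.001]
ft_force: [-0.3, -0.2, -0.1]
grip_width: 0.0557
finger_force: 0.0
```

Run:
```python
from h import *
p=optics.get_image("wrist"); cv2.imwrite("pics/w3.png",p["frame"])
for l in("large_bay","small_bay","stand","cockle","scallop"):
  for d in finder.landmark_of(p,l)[:1]: print(l,d["p"],d["location"],ray(p,d["location"],0 if l=="stand" else .006))
plan(.571,-.2565,[.17],14.5)
```

```text
small_bay 0.71 [282.7, 186.9] [0.59564732 0.22977575 0.006     ]
stand 0.65 [284.5, 121.4] [0.53497458 0.241818   0.        ]
cockle 0.78 [281.6, 186.6] [0.59516708 0.22876457 0.006     ]
scallop 0.77 [281.8, 78.1] [0.49765262 0.24567261 0.006     ]
z 0.17 shift [ -59.4 -484.9   -2.9] rz 65.8
tilt deg [-0.07 -0.13] tcp [0.594  0.2314 0.1667] cur 80.3 j6 -64 dj1 -45
```

View pics/w3.png

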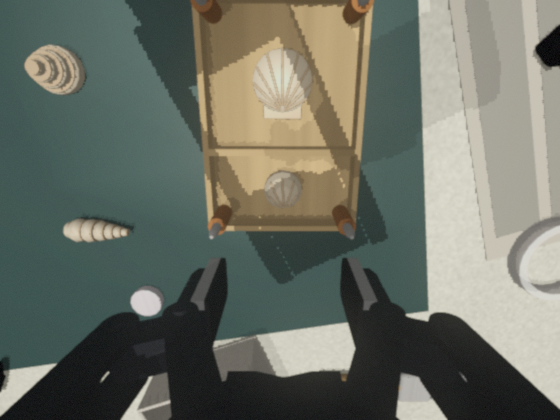

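Both shells lie flat in their bays: scallop (282,80), cockle (283,188). Next I'll view the stand, then the tray, from the same relative pose so camera bias cancels.

```bash
python3 -c "
from h import *
plan(.52,.157,[.18],-9.8)"
```

```text
z 0.18 shift [ 60.5 -85.8 -13.1] rz 90.1
tilt deg [-0.07 -0.13] tcp [0.594  0.2314 0.1667] cur 80.3 j6 -64 dj1 -4
```

>>> servo_tool(
  motion=[
    [[30,-40,-13,0,0,7],[60,-86,-13,0,0,14],[60,-86,-13,0,0,21],[60,-86,-13,0,0,28],[60,-86,-13,0,0,35],[60,-86,-13,0,0,42],[60,-86,-13,0,0,49],[60,-86,-13,0,0,56],[60,-86,-13,0,0,63],[60,-86,-13,0,0,70],[60,-86,-13,0,0,77],[60,-86,-13,0,0,84]],
  ],
)

```text
time: 14.95
tool_pos: [0.5208, 0.1569, 0.1807]
tcp_rot: [-2.298, -2.141, 0.002]
ft_force: [0.4, -0.3, -0.1]
grip_width: 0.0553
finger_force: 0.0
```

>>> servo_tool(
  motion=[
    [[0,0,0,0,0,6],[0,0,0,0,0,6],[0,0,0,0,0,6],[0,0,0,0,0,6]],
  ],
)

```text
time: 15.28
tool_pos: [0.521, 0.157, 0.181]
tcp_rot: [-2.397, -2.03, 0.001]
ft_force: [0.2, 0.3, 0.3]
grip_width: 0.0553
finger_force: 0.0
```

Run:
```python
from h import *
p=optics.get_image("wrist"); cv2.imwrite("pics/w4.png",p["frame"])
m=reg(p,"stand")
if m is not None:
    q,f=fit([(p,m)],MOD["stand"],[.534,.24,-.171]); print(q,f)
    c,s=np.cos(q[2]),np.sin(q[2]); R=np.array([[c,-s],[s,c]])
    v=p["frame"].copy()
    for a in(-1,1):
        for b in(-1,1):
            for (x,y,z,col) in((.088*a,.058*b,.068,(0,0,255)),(.1*a,.07*b,.026,(0,255,0)),(.088*a,.058*b,.045,(255,0,0))):
                u=proj(p,[*(R@[x,y]+q[:2]),z])[0]; cv2.drawMarker(v,tuple(int(i) for i in np.round(u)),col,0,8,1); print(a,b,z,u.round(1))
    cv2.imwrite("pics/w4o.png",cv2.resize(v,(800,600),interpolation=cv2.INTER_CUBIC))
print(ray(p,finder.landmark_of(p,"stand")[0]["location"],0))
plan(.592,-.338,[.18],14.5)
```

```text
[ 0.53410263  0.2398128  -0.17268303] 0.0091353762048626
-1 -1 0.068 [173.  168.2]
-1 -1 0.026 [176.  171.4]
-1 -1 0.045 [181.6 162.7]
-1 1 0.068 [156.1   2.4]
-1 1 0.026 [ 1.59e+02 -1.00e-01]
-1 1 0.045 [167.5  11. ]
1 -1 0.068 [391.8 169.9]
1 -1 0.026 [388.8 173.1]
1 -1 0.045 [383.4 164.3]
1 1 0.068 [411.    4.8]
1 1 0.026 [408.3   2.2]
1 1 0.045 [399.6  13.1]
[0.53639386 0.23805902 0.        ]
z 0.18 shift [-476.3  152.3    1.2] rz -24.1
tilt deg [-0.01  0.01] tcp [0.5211 0.157  0.1812] cur -9.6 j6 21 dj1 -46
```

View pics/w4o.png

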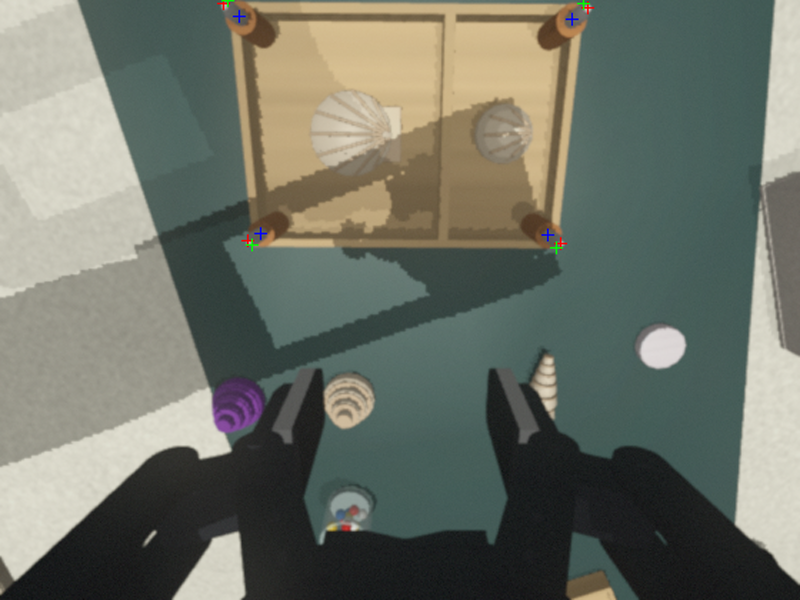

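The stand overlay fits well: the red marks sit on the pin tips and the green ones on the wall corners. On to the tray.

>>> servo_tool(
  motion=[
    [[-40,12,0,0,0,-2],[-80,25,0,0,0,-4],[-119,38,0,0,0,-6],[-159,51,0,0,0,-8],[-198,63,0,0,0,-10],[-238,76,0,0,0,-12],[-278,89,0,0,0,-14],[-317,101,0,0,0,-16],[-357,114,0,0,0,-18],[-397,127,0,0,0,-20],[-436,139,0,0,0,-22],[-476,152,0,0,0,-24]],
  ],
)

```text
time: 16.43
tool_pos: [0.5907, -0.3395, 0.1812]
tcp_rot: [1.924, 2.484, 0.0]
ft_force: [0.6, 0.6, -0.3]
grip_width: 0.0558
finger_force: 0.0
```

>>> servo_tool(
  motion=[
    [[0,0,0,0,0,0],[0,0,0,0,0,0],[0,0,0,0,0,0],[0,0,0,0,0,0]],
  ],
)

```text
time: 16.77
tool_pos: [0.591, -0.3362, 0.1814]
tcp_rot: [-1.926, -2.482, -0.001]
ft_force: [0.3, -0.4, -0.5]
grip_width: 0.0551
finger_force: 0.0
```

Run:
```python
from h import *
p=optics.get_image("wrist")
m=reg(p,"upper_tray")
q,f=fit([(p,m)],MOD["upper_tray"],[.571,-.257,.253]); print(q,f)
c,s=np.cos(q[2]),np.sin(q[2]); R=np.array([[c,-s],[s,c]])
v=p["frame"].copy()
for a in(-1,1):
    for b in(-1,1):
        for (x,y,z,col) in((.088*a,.058*b,.006,(0,0,255)),(.1*a,.07*b,.018,(0,255,0)),(.006*a,.025*b,.052,(255,0,0))):
            u=proj(p,[*(R@[x,y]+q[:2]),z])[0]; cv2.drawMarker(v,tuple(int(i) for i in np.round(u)),col,0,8,1)
cv2.imwrite("pics/w5o.png",cv2.resize(v,(800,600),interpolation=cv2.INTER_CUBIC))
plan(*q[:2],[.18,.1,.02],np.degrees(q[2]))
```

```text
[ 0.57250674 -0.25854475  0.2565913 ] 0.00736341404423424
z 0.18 shift [79.6  1.1  1.8] rz -0.3
z 0.1 shift [79.6  1.1 81.8] rz -0.3
z 0.02 shift [ 79.6   1.  161.8] rz -0.3
tilt deg [0.03 0.01] tcp [ 0.5913 -0.3359  0.1819] cur 14.4 j6 -48 dj1 5
```

View pics/w5o.png

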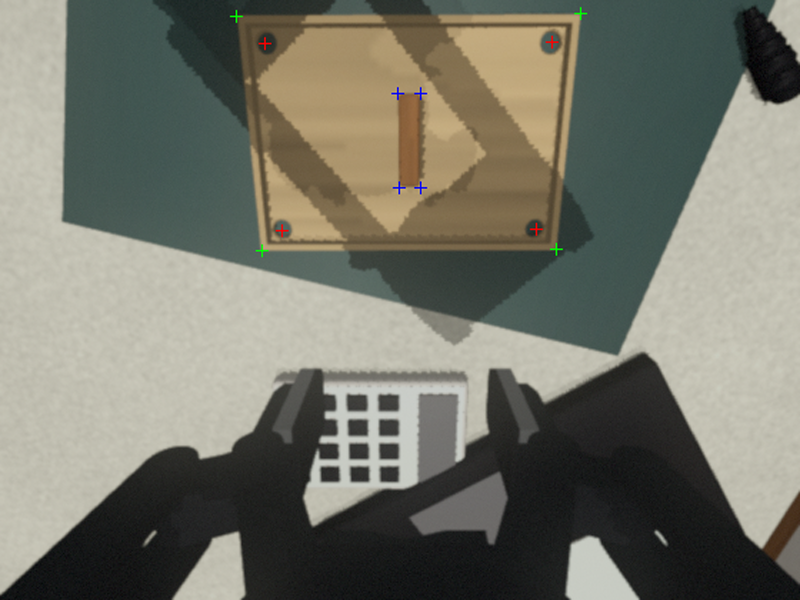

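The tray overlay fits to about 1 mm on the holes and handle. I'll grip the handle.

>>> servo_tool(
  motion=[
    [[40,1,2,0,0,0],[80,1,2,0,0,0],[80,1,40,0,0,0],[80,1,80,0,0,0],[80,1,115,0,0,0],[80,1,145,0,0,0],[80,1,158,0,0,0],[80,1,162,0,0,0],[80,1,162,0,0,0],[80,1,162,0,0,0],[80,1,162,0,0,0]],
  ],
)

```text
time: 17.78
tool_pos: [0.5741, -0.2606, 0.0224]
tcp_rot: [1.924, 2.477, 0.001]
ft_force: [-0.9, 0.8, 0.4]
grip_width: 0.0555
finger_force: 0.0
```

Run:
```python
from h import *
plan(.5725,-.2585,[.02],14.7); print(bot.get_state()["ft_force"])
```

```text
z 0.02 shift [ 2.4 -1.   2.3] rz -0.4
tilt deg [0.19 0.18] tcp [ 0.5741 -0.2606  0.0224] cur 14.3 j6 -43 dj1 0
[-0.88155832  0.82887368  0.35538447]
```

>>> servo_tool(
  motion=[
    [[1,0,0,0,0,0],[1,0,0,0,0,0],[1,0,0,0,0,0],[1,0,0,0,0,0],[1,0,0,0,0,0],[1,0,0,0,0,0],[1,0,0,0,0,0],[1,0,0,0,0,0],[1,0,0,0,0,0],[1,0,0,0,0,0]],
  ],
  claw=-1,
)

```text
time: 18.62
tool_pos: [0.5724, -0.259, 0.0203]
tcp_rot: [1.927, 2.48, 0.0]
ft_force: [-0.4, 1.1, 6.1]
grip_width: 0.011
finger_force: 59.8
```

Run:
```python
from h import *
plan(.5725,-.2585,[.02],14.7); 
p=optics.get_image("top"); m=reg(p,"upper_tray"); 
p2=optics.get_image("side"); m2=reg(p2,"upper_tray")
for P,M in((p,m),(p2,m2)): print(fit([(P,M)],MOD["upper_tray"],[.571,-.257,.253]))
```

```text
z 0.02 shift [0.5 0.2 0.3] rz -0.4
tilt deg [0.06 0.05] tcp [ 0.5724 -0.259   0.0203] cur 14.3 j6 -43 dj1 0
(array([ 0.5702719 , -0.25766545,  0.25261002]), np.float64(0.11459012828875847))
(array([ 0.57180826, -0.25628145,  0.25142934]), np.float64(0.06577359401399951))
```

>>> servo_tool(
  motion=[
    [[0,0,-15,0,0,0],[0,0,-40,0,0,0],[0,0,-70,0,0,0],[0,0,-100,0,0,0],[0,0,-125,0,0,0],[0,0,-130,0,0,0],[0,0,-130,0,0,0],[0,0,-130,0,0,0]],
  ],
)

```text
time: 19.48
tool_pos: [0.5711, -0.2583, 0.1475]
tcp_rot: [-1.926, -2.479, 0.0]
ft_force: [-0.4, -0.3, -4.6]
grip_width: 0.011
finger_force: 58.9
```

Run:
```python
from h import *
plan(.534,.2393,[.15],-9.9); s=bot.get_state(); print(s["ft_force"],s["wrist_torque"],s["grip_width"])
```

```text
z 0.15 shift [491.3  87.   -2. ] rz 24.2
tilt deg [-0.08 -0.08] tcp [ 0.5711 -0.2583  0.1475] cur 14.3 j6 -43 dj1 48
[-0.40493239 -0.28863351 -4.64505565] [-0.04154333  0.059798   -0.02609337] 0.011013562633661426
```

>>> servo_tool(
  motion=[
    [[8,1,0,0,0,0],[24,4,0,0,0,1],[48,8,0,0,0,3],[76,13,0,0,0,6],[106,19,0,0,0,9],[136,24,0,0,0,12],[166,29,0,0,0,15],[194,34,0,0,0,18],[218,39,0,0,0,21],[236,42,0,0,0,23],[246,44,0,0,0,24],[246,44,0,0,0,24]],
  ],
)

```text
time: 20.48
tool_pos: [0.5516, -0.0064, 0.1465]
tcp_rot: [-2.396, -2.025, 0.004]
ft_force: [-0.4, -0.7, -3.7]
grip_width: 0.0113
finger_force: 58.8
```

Run:
```python
from h import *
plan(.534,.2393,[.15],-9.9)
```

```text
z 0.15 shift [239.3 -58.3  -3. ] rz 0.3
tilt deg [-0.27 -0.04] tcp [ 0.5516 -0.0064  0.1465] cur -9.6 j6 4 dj1 25
```

>>> servo_tool(
  motion=[
    [[8,-2,0,0,0,0],[24,-6,0,0,0,0],[48,-12,0,0,0,0],[76,-19,0,0,0,0],[106,-26,0,0,0,0],[136,-33,0,0,0,0],[166,-40,0,0,0,0],[194,-47,0,0,0,0],[216,-53,0,0,0,0],[230,-56,0,0,0,0],[239,-58,0,0,0,0],[239,-58,0,0,0,0]],
  ],
)

```text
time: 21.48
tool_pos: [0.5363, 0.2369, 0.1486]
tcp_rot: [-2.399, -2.027, 0.001]
ft_force: [-0.1, -0.4, -3.1]
grip_width: 0.0113
finger_force: 58.7
```

>>> servo_tool(
  motion=[
    [[0,0,0,0,0,0],[0,0,0,0,0,0],[0,0,0,0,0,0],[0,0,0,0,0,0]],
  ],
)

```text
time: 21.82
tool_pos: [0.537, 0.2348, 0.1494]
tcp_rot: [2.402, 2.024, -0.0]
ft_force: [-0.2, 0.4, -3.2]
grip_width: 0.011
finger_force: 58.7
```

Run:
```python
from h import *
plan(.534,.2393,[.09,.065],-9.9)
p=optics.get_image("wrist")
m=reg(p,"upper_tray"); z=bot.get_state()["tool_pos"][2]-.0203
q,f=fit([(p,m)],MOD["upper_tray"],[.534,.239,-.172],z); print("tray in hand",q,f,z)
```

```text
z 0.09 shift [ 3.9 -3.7 59.4] rz 0.1
z 0.065 shift [ 3.9 -3.7 84.4] rz 0.1
tilt deg [0.01 0.01] tcp [0.537  0.2348 0.1494] cur -9.8 j6 28 dj1 1
tray in hand [ 0.53657258  0.23492939 -0.17006078] 0.017626889457671324 0.12910833083832884
```

>>> servo_tool(
  motion=[
    [[4.2,-3.5,0,0,0,0],[4.2,-3.5,15,0,0,0],[4.2,-3.5,30,0,0,0],[4.2,-3.5,45,0,0,0],[4.2,-3.5,52,0,0,0],[4.2,-3.5,52,0,0,0],[4.2,-3.5,52,0,0,0],[4.2,-3.5,52,0,0,0],[4.2,-3.5,52,0,0,0],[4.2,-3.5,52,0,0,0]],
  ],
)

```text
time: 22.75
tool_pos: [0.5347, 0.241, 0.0985]
tcp_rot: [2.401, 2.026, 0.003]
ft_force: [0.9, -0.1, -3.6]
grip_width: 0.0108
finger_force: 58.6
```

Run:
```python
from h import *
plan(.534,.2394,[.09,.065],-9.9)
p=optics.get_image("side"); cv2.imwrite("pics/s2.png",cv2.resize(p["frame"][110:210,140:290],None,fx=5,fy=5,interpolation=cv2.INTER_CUBIC))
```

```text
z 0.09 shift [-1.7 -0.4  8.5] rz 0.2
z 0.065 shift [-1.7 -0.5 33.5] rz 0.2
tilt deg [ 0.09 -0.05] tcp [0.5347 0.241  0.0985] cur -9.7 j6 29 dj1 0
```

View pics/s2.png

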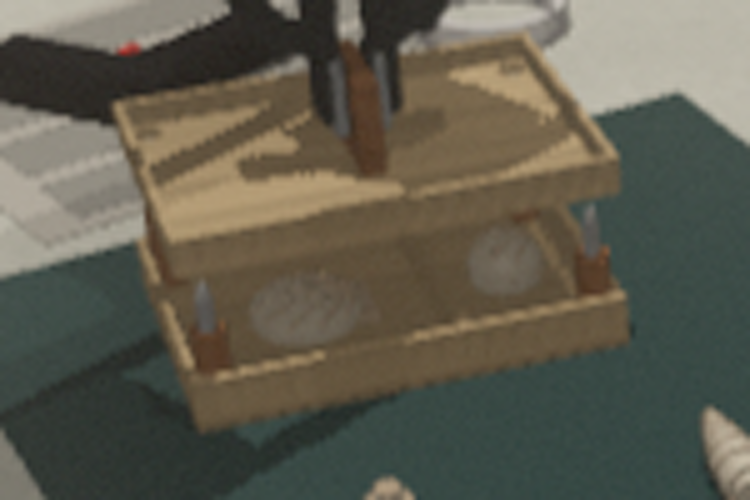

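The tray hovers level over the pins at (205,300) and (590,235) in the crop. I'll let it settle and re-measure.

>>> servo_tool(
  motion=[
    [[0,0,0,0,0,0],[0,0,0,0,0,0],[0,0,0,0,0,0],[0,0,0,0,0,0],[0,0,0,0,0,0],[0,0,0,0,0,0]],
  ],
)

```text
time: 23.3
tool_pos: [0.5339, 0.2407, 0.0973]
tcp_rot: [-2.401, -2.026, 0.0]
ft_force: [-0.7, -0.3, -3.5]
grip_width: 0.0113
finger_force: 58.6
```

Run:
```python
from h import *
plan(.534,.2394,[.09,.065],-9.9)
p=optics.get_image("wrist")
m=reg(p,"upper_tray"); z=bot.get_state()["tool_pos"][2]-.0203
q,f=fit([(p,m)],MOD["upper_tray"],[.534,.239,-.172],z); print("tray in hand",q,f,z)
```

```text
z 0.09 shift [-1.2  0.3  7.3] rz 0.2
z 0.065 shift [-1.2  0.3 32.3] rz 0.2
tilt deg [-0.01  0.  ] tcp [0.5339 0.2407 0.0973] cur -9.7 j6 29 dj1 0Traceback (most recent call last):
  File "<stdin>", line 5, in <module>
  File "h.py", line 20, in fit
    T=[hullmask(np.argwhere(m)[:,::-1].astype(float)) for _,m in views]
       ~~~~~~~~^^^^^^^^^^^^^^^^^^^^^^^^^^^^^^^^^^^^^^
  File "h.py", line 14, in hullmask
    m=np.zeros((420,560),np.uint8); cv2.fillConvexPoly(m,cv2.convexHull(np.round(pts*16).astype(np.int32)),1,shift=4); return m
                                                         ~~~~~~~~~~~~~~^^^^^^^^^^^^^^^^^^^^^^^^^^^^^^^^^^^
cv2.error: OpenCV(4.12.0) /io/opencv/modules/imgproc/src/convhull.cpp:143: error: (-215:Assertion failed) total >= 0 && (depth == CV_32F || depth == CV_32S) in function 'convexHull'
```

>>> servo_tool(
  motion=[
    [[-1,0,4,0,0,0],[-1,0,8,0,0,0],[-1,0,12,0,0,0],[-1,0,16,0,0,0],[-1,0,18,0,0,0],[-1,0,18,0,0,0],[-1,0,18,0,0,0],[-1,0,18,0,0,0]],
  ],
)

```text
time: 24.07
tool_pos: [0.5339, 0.2398, 0.0795]
tcp_rot: [2.401, 2.026, 0.0]
ft_force: [0.0, 0.4, -2.2]
grip_width: 0.0114
finger_force: 58.8
```

>>> servo_tool(
  motion=[
    [[0,0,4,0,0,0],[0,0,8,0,0,0],[0,0,11,0,0,0],[0,0,13,0,0,0],[0,0,14,0,0,0],[0,0,14,0,0,0],[0,0,14,0,0,0],[0,0,14,0,0,0],[0,0,14,0,0,0]],
  ],
)

```text
time: 24.82
tool_pos: [0.5338, 0.2397, 0.0653]
tcp_rot: [2.401, 2.026, 0.0]
ft_force: [-1.2, 0.0, -1.4]
grip_width: 0.0114
finger_force: 58.8
```

Height 0.0653 matches the seated value. I'll release and lift.

>>> servo_tool(
  motion=[
    [[0,0,0,0,0,0],[0,0,0,0,0,0],[0,0,0,0,0,0],[0,0,0,0,0,0],[0,0,-10,0,0,0],[0,0,-40,0,0,0],[0,0,-75,0,0,0],[0,0,-110,0,0,0],[0,0,-120,0,0,0],[0,0,-120,0,0,0],[0,0,-120,0,0,0]],
  ],
  claw=0,
)

```text
time: 25.73
tool_pos: [0.5345, 0.24, 0.1869]
tcp_rot: [2.4, 2.025, 0.004]
ft_force: [-0.9, -0.2, -0.4]
grip_width: 0.0427
finger_force: 0.0
```

Run:
```python
from h import *
for n in("side","top"):
    p=optics.get_image(n)
    if n=="side": cv2.imwrite("pics/s3.png",cv2.resize(p["frame"][110:260,140:310],None,fx=4,fy=4,interpolation=cv2.INTER_CUBIC))
    m=reg(p,"upper_tray"); 
    if m is not None: print(n,fit([(p,m)],MOD["upper_tray"],[.534,.239,-.172],.045))
    for d in finder.landmark_of(p,"top_shell")[:2]+finder.landmark_of(p,"turret")[:2]: print(round(d["p"],2),d["location"],ray(p,d["location"],0))
plan(.6065,.0315,[.18,.09,.002],168)   
plan(.457,.053,[.18,.09,.002],90)
```

```text
side (array([ 0.53396804,  0.24500538, -0.16355445]), np.float64(0.0457971014492754))
0.82 [217.9, 223.3] [0.45612065 0.05651964 0.        ]
0.6 [172.7, 231.1] [0.36716908 0.07988781 0.        ]
0.74 [410.7, 224.1] [ 0.78810635 -0.14888375  0.        ]
top (array([ 0.53194848,  0.24058181, -0.17483316]), np.float64(0.01703722633955196))
0.9 [232.0, 273.7] [0.45772213 0.05605687 0.        ]
0.87 [222.8, 322.4] [0.37334901 0.07128551 0.        ]
0.8 [247.7, 191.5] [0.6039191  0.02936277 0.        ]
0.67 [352.6, 100.0] [ 0.77526216 -0.16289848  0.        ]
z 0.18 shift [-192.7  107.2    4.3] rz 2.3
z 0.09 shift [-192.6  107.3   94.3] rz 2.3
z 0.002 shift [-192.6  107.5  182.3] rz 2.3
tilt deg [-0.09  0.05] tcp [0.5333 0.2395 0.1843] cur -9.7 j6 29 dj1 -21
z 0.18 shift [-196.7  -43.8    4.5] rz 80.3
z 0.09 shift [-196.6  -43.7   94.5] rz 80.3
z 0.002 shift [-196.5  -43.5  182.5] rz 80.3
tilt deg [-0.09  0.05] tcp [0.5333 0.2395 0.1843] cur -9.7 j6 29 dj1 -18
```

View pics/s3.png

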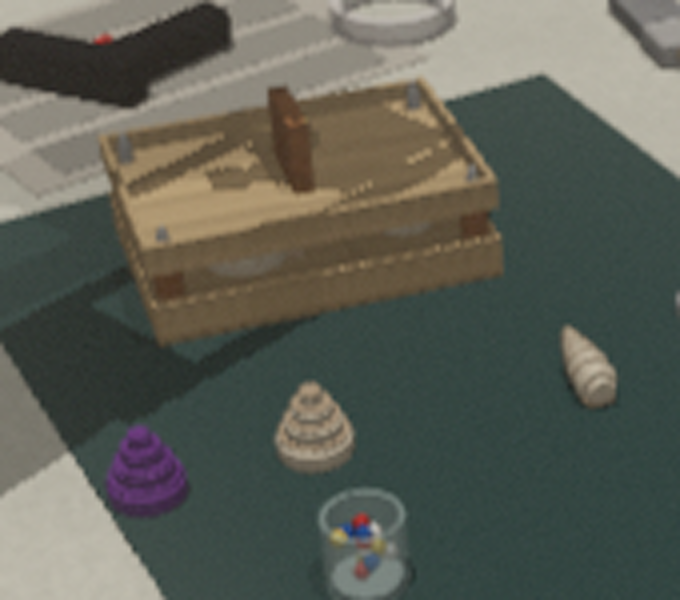

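The tray is seated, with all four pins showing through it. Next the turret, gripped across its thick part.

>>> servo_tool(
  motion=[
    [[-20,11,4,0,0,1],[-55,31,4,0,0,3],[-92,51,4,0,0,3],[-130,72,4,0,0,3],[-165,90,4,0,0,3],[-195,105,4,0,0,3],[-195,105,40,0,0,3],[-195,105,80,0,0,3],[-195,105,85,0,0,3],[-195,105,85,0,0,3],[-195,105,85,0,0,3],[-195,105,85,0,0,3]],
  ],
  claw=0.3,
)

```text
time: 27.13
tool_pos: [0.6061, 0.0303, 0.1031]
tcp_rot: [2.451, 1.962, 0.004]
ft_force: [-0.4, -0.1, -0.6]
grip_width: 0.0557
finger_force: 0.0
```

Run:
```python
from h import *
p=optics.get_image("top"); p=optics.get_image("wrist")
for d in finder.landmark_of(p,"turret")[:2]: print(round(d["p"],2),d["location"],ray(p,d["location"],0))
m=reg(p,"turret")
if m is not None:
    W=np.array([ray(p,u,.011)[:2] for u in np.argwhere(m)[:,::-1]]); w,V=np.linalg.eigh(np.cov(W.T)); print(W.mean(0),V[:,1],np.sqrt(w)*4, cv2.minAreaRect(W.astype(np.float32)))
plan(.6045,.029,[.002],167.3)
```

```text
0.97 [280.2, 194.2] [0.60572721 0.03830317 0.        ]
0.69 [500.7, 351.8] [ 0.77569044 -0.15982101  0.        ]
[ 0.78380834 -0.15940494] [-0.6439114   0.76510007] [0.01680569 0.06121877] ((0.7830532193183899, -0.15620191395282745), (0.016627153381705284, 0.06104747951030731), 36.363182067871094)
z 0.002 shift [ -1.5  -1.3 100.5] rz 0.1
tilt deg [ 0.19 -0.03] tcp [0.6058 0.0302 0.1025] cur -12.6 j6 11 dj1 0
```

>>> servo_tool(
  motion=[
    [[0,-1,35,0,0,0],[0,-1,65,0,0,0],[0,-1,88,0,0,0],[0,-1,100,0,0,0],[0,-1,100,0,0,0],[0,-1,100,0,0,0],[0,-1,100,0,0,0]],
  ],
)

```text
time: 27.92
tool_pos: [0.6051, 0.03, 0.0025]
tcp_rot: [2.452, 1.961, 0.003]
ft_force: [-0.2, -0.0, 0.9]
grip_width: 0.0554
finger_force: 0.0
```

>>> servo_tool(
  motion=[
    [[0,0,0,0,0,0],[0,0,0,0,0,0],[0,0,0,0,0,0],[0,0,0,0,0,0],[0,0,0,0,0,0],[0,0,-15,0,0,0],[0,0,-50,0,0,0],[0,0,-90,0,0,0],[0,0,-130,0,0,0],[0,0,-150,0,0,0],[0,0,-150,0,0,0],[0,0,-150,0,0,0]],
  ],
  claw=-1,
)

```text
time: 28.92
tool_pos: [0.6049, 0.03, 0.1528]
tcp_rot: [2.451, 1.961, 0.005]
ft_force: [-0.2, 0.5, -1.2]
grip_width: 0.0226
finger_force: 58.9
```

Run:
```python
from h import *
c,s=np.cos(-.1727),np.sin(-.1727); R=np.array([[c,-s],[s,c]])
T=np.array([.534,.2398])+R@[.050,-.007]; print(T, np.array([.534,.2398])+R@[-.05,0])
plan(*T,[.15],-9.9)
```

```text
[0.58205332 0.22431199] [0.48474378 0.24839214]
z 0.15 shift [184.6 -65.    2.7] rz -2.8
tilt deg [ 0.25 -0.05] tcp [0.6049 0.03   0.1528] cur -12.7 j6 11 dj1 18
```

>>> servo_tool(
  motion=[
    [[20,-7,0,0,0,-1],[55,-19,0,0,0,-2],[92,-32,0,0,0,-3],[130,-46,0,0,0,-3],[165,-58,0,0,0,-3],[185,-65,0,0,0,-3],[185,-65,0,0,0,-3],[185,-65,0,0,0,-3],[185,-65,0,0,0,-3],[185,-65,0,0,0,-3],[185,-65,0,0,0,-3],[185,-65,0,0,0,-3]],
  ],
)

```text
time: 29.92
tool_pos: [0.5809, 0.2236, 0.1502]
tcp_rot: [-2.403, -2.024, 0.0]
ft_force: [-0.6, -0.8, -1.1]
grip_width: 0.0226
finger_force: 58.9
```

```bash
python3 -c "
from h import *
plan(.582,.2243,[.053],-9.9)"
```

```text
z 0.053 shift [ 0.9  1.  97.2] rz 0.1
tilt deg [-0.01  0.01] tcp [0.5809 0.2236 0.1502] cur -9.8 j6 26 dj1 0
```

>>> servo_tool(
  motion=[
    [[1,1,30,0,0,0],[1,1,60,0,0,0],[1,1,82,0,0,0],[1,1,92,0,0,0],[1,1,96,0,0,0],[1,1,96.5,0,0,0],[1,1,96.5,0,0,0],[1,1,96.5,0,0,0],[1,1,96.5,0,0,0]],
  ],
)

```text
time: 30.67
tool_pos: [0.5826, 0.2257, 0.0549]
tcp_rot: [2.401, 2.025, 0.002]
ft_force: [-0.6, 0.2, -0.6]
grip_width: 0.0227
finger_force: 58.9
```

>>> servo_tool(
  motion=[
    [[0,0,0,0,0,0],[0,0,0,0,0,0],[0,0,0,0,0,0],[0,0,0,0,0,0],[0,0,-10,0,0,0],[0,0,-40,0,0,0],[0,0,-80,0,0,0],[0,0,-115,0,0,0],[0,0,-120,0,0,0],[0,0,-120,0,0,0],[0,0,-120,0,0,0]],
  ],
  claw=0,
)

```text
time: 31.58
tool_pos: [0.5822, 0.2257, 0.1747]
tcp_rot: [2.401, 2.026, 0.002]
ft_force: [-1.1, 0.3, -1.3]
grip_width: 0.043
finger_force: 0.0
```

```bash
python3 -c "
from h import *
plan(.457,.0555,[.17,.08,.002],35)"
```

```text
z 0.17 shift [-188.8  -94.8    4.4] rz -44.7
z 0.08 shift [-188.9  -94.9   94.4] rz -44.7
z 0.002 shift [-188.9  -95.   172.4] rz -44.7
tilt deg [ 0.08 -0.04] tcp [0.5822 0.2257 0.1747] cur -9.7 j6 26 dj1 -14
```

>>> servo_tool(
  motion=[
    [[-20,-10,0,0,0,0],[-55,-28,0,0,0,0],[-92,-46,0,0,0,0],[-130,-65,0,0,0,0],[-165,-83,0,0,0,0],[-189,-95,0,0,0,0],[-189,-95,30,0,0,0],[-189,-95,70,0,0,0],[-189,-95,85,0,0,0],[-189,-95,85,0,0,0],[-189,-95,85,0,0,0],[-189,-95,85,0,0,0]],
  ],
  claw=0.6,
)

```text
time: 32.58
tool_pos: [0.4566, 0.0554, 0.0894]
tcp_rot: [-2.401, -2.026, 0.0]
ft_force: [-0.5, -0.1, 0.7]
grip_width: 0.0685
finger_force: 0.0
```

Run:
```python
from h import *
p=optics.get_image("top")
for l in("turret","top_shell"):
  for d in finder.landmark_of(p,l)[:3]: print(l,round(d["p"],2),d["location"],ray(p,d["location"],0),ray(p,d["location"],.051)[:2])
p=optics.get_image("wrist"); cv2.imwrite("pics/w6.png",p["frame"])
for d in finder.landmark_of(p,"top_shell")[:3]: print(round(d["p"],2),d["location"],ray(p,d["location"],0))
plan(.457,.0555,[.002],-9.9)
```

```text
turret 0.74 [125.7, 200.5] [0.58648554 0.24452467 0.        ] [0.58176484 0.22862688]
turret 0.51 [349.0, 98.7] [ 0.77760513 -0.1562143   0.        ] [ 0.75990546 -0.14489783]
0.77 [170.6, 217.0] [0.37094116 0.06335256 0.        ]
0.69 [286.9, 208.2] [ 4.60268242e-01  5.53602524e-02 -2.77555756e-17]
z 0.002 shift [-0.  -0.6 88.1] rz 0.2
tilt deg [ 0.12 -0.02] tcp [0.4574 0.0554 0.0901] cur -9.7 j6 10 dj1 0
```

View pics/w6.png

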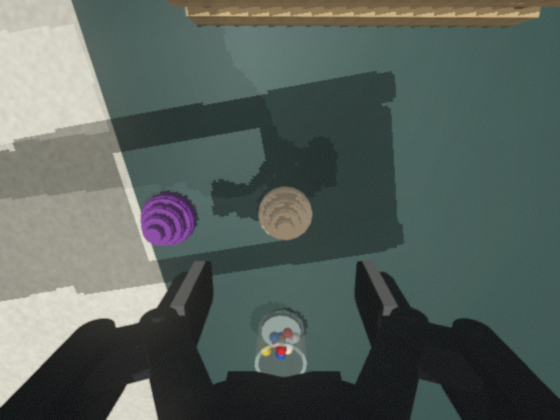

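The cream top shell at (285,213) lies between the fingers, and the purple one at (168,220) is clear of the left finger. I'll grasp it.

>>> servo_tool(
  motion=[
    [[0,0.5,30,0,0,0],[0,0.5,58,0,0,0],[0,0.5,78,0,0,0],[0,0.5,88,0,0,0],[0,0.5,88,0,0,0],[0,0.5,88,0,0,0],[0,0.5,88,0,0,0]],
  ],
)

```text
time: 33.42
tool_pos: [0.4583, 0.0552, 0.0025]
tcp_rot: [2.4, 2.025, 0.003]
ft_force: [0.1, 0.5, 0.1]
grip_width: 0.0682
finger_force: 0.0
```

>>> servo_tool(
  motion=[
    [[0,0,0,0,0,0],[0,0,0,0,0,0],[0,0,0,0,0,0],[0,0,0,0,0,0],[0,0,0,0,0,0],[0,0,-15,0,0,0],[0,0,-50,0,0,0],[0,0,-90,0,0,0],[0,0,-130,0,0,0],[0,0,-150,0,0,0],[0,0,-150,0,0,0],[0,0,-150,0,0,0]],
  ],
  claw=-1,
)

```text
time: 34.42
tool_pos: [0.4584, 0.0552, 0.1531]
tcp_rot: [2.399, 2.024, 0.006]
ft_force: [-0.6, 0.5, -1.0]
grip_width: 0.0364
finger_force: 60.4
```

```bash
python3 -c "
from h import *
plan(.4847,.2484,[.15],-9.9)"
```

```text
z 0.15 shift [194.8  -6.6   3.2] rz 0.2
tilt deg [ 0.27 -0.05] tcp [0.4584 0.0552 0.1531] cur -9.7 j6 10 dj1 20
```

>>> servo_tool(
  motion=[
    [[20,-1,0,0,0,0],[55,-2,0,0,0,0],[92,-3,0,0,0,0],[130,-4,0,0,0,0],[165,-5,0,0,0,0],[195,-7,0,0,0,0],[195,-7,0,0,0,0],[195,-7,0,0,0,0],[195,-7,0,0,0,0],[195,-7,0,0,0,0],[195,-7,0,0,0,0],[195,-7,0,0,0,0]],
  ],
)

```text
time: 35.42
tool_pos: [0.4829, 0.2476, 0.1507]
tcp_rot: [2.403, 2.024, -0.0]
ft_force: [0.4, 0.5, -0.5]
grip_width: 0.0364
finger_force: 60.4
```

```bash
python3 -c "
from h import *
plan(.4847,.2484,[.0535],-9.9)"
```

```text
z 0.0535 shift [ 1.1  1.7 97.2] rz 0.1
tilt deg [-0.01  0.01] tcp [0.4829 0.2476 0.1507] cur -9.8 j6 32 dj1 0
```

>>> servo_tool(
  motion=[
    [[1,1,30,0,0,0],[1,1,60,0,0,0],[1,1,82,0,0,0],[1,1,92,0,0,0],[1,1,96,0,0,0],[1,1,97,0,0,0],[1,1,97,0,0,0],[1,1,97,0,0,0],[1,1,97,0,0,0]],
  ],
)

```text
time: 36.17
tool_pos: [0.4847, 0.2496, 0.0549]
tcp_rot: [2.401, 2.025, 0.003]
ft_force: [0.4, -0.4, -0.4]
grip_width: 0.0367
finger_force: 60.4
```

>>> servo_tool(
  motion=[
    [[0,0,0,0,0,0],[0,0,0,0,0,0],[0,0,0,0,0,0],[0,0,0,0,0,0],[0,0,-10,0,0,0],[0,0,-40,0,0,0],[0,0,-80,0,0,0],[0,0,-115,0,0,0],[-60,0,-120,0,0,0],[-120,0,-120,0,0,0],[-120,0,-120,0,0,0],[-120,0,-120,0,0,0]],
  ],
  claw=0.1,
)

```text
time: 37.17
tool_pos: [0.4633, 0.1262, 0.175]
tcp_rot: [2.402, 2.021, -0.001]
ft_force: [-0.4, -0.6, -0.5]
grip_width: 0.0468
finger_force: 0.0
```

Run:
```python
from h import *
p=optics.get_image("side"); a=cv2.resize(p["frame"][120:270,140:310],(400,353),interpolation=cv2.INTER_CUBIC)
p=optics.get_image("top"); b=cv2.resize(p["frame"][150:320,60:240],(374,353),interpolation=cv2.INTER_CUBIC)
cv2.imwrite("pics/end.png",np.hstack([a,b]))
m=reg(p,"upper_tray"); print(fit([(p,m)],MOD["upper_tray"],[.534,.24,-.172],.045))
```

```text
(array([ 0.59198797,  0.23012721, -0.21382065]), np.float64(0.35003541076487255))
```

View pics/end.png

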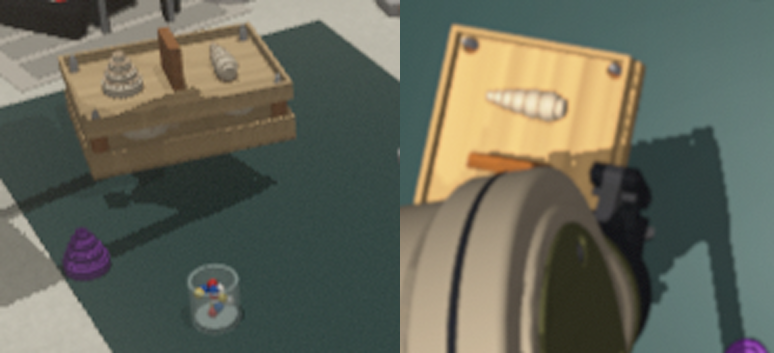

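The side crop shows the top shell (122,78) and the turret (222,62) flat in the tray on either side of the handle. The tray is level on its pins and the jar (213,297) is standing. The last top fit is unusable because the arm hides the tray. I'll hand the job in.

```bash
python3 -c "
from h import *
print(workorder.close_job())"
```

```text
the job is handed in; nothing more can be done
None
```

The job is handed in at about 37 s of robot time, with no verdict returned: by the camera checks, scallop and cockle are in their lower bays, the upper tray is seated on its posts, turret and top shell are on either side of the handle, and the jar is still standing.

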